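# Spin the model-maker's turntable and follow the model round with a curing lamp

## Task

Set the turntable going (its peg is there to push), at about one turn in four to five seconds, and let go; then lift the curing lamp out of its cup and, while the wheel coasts, carry the lamp round with the small white spaceplane model: upright, lens 2 to 5 cm above the tip of its nose and no more than 1.5 cm off to the side, for at least 7 seconds without a break, so that the model turns evenly under the light. The wheel must still be turning by itself at no slower than a turn in ten seconds, never be spun faster than a turn in three seconds, and nothing may touch the model; leave the other things on the bench alone. Finish holding the lamp upright in the gripper, above the height of the model and clear of everything else.

Things in the scene. Friction and masses are not known exactly. Their poses are not given: they have to be found in the camera images.
- turntable: Model-maker's turntable. Dark steel foot (150 mm wide), fixed to the bench; on it a round plywood wheel, 260 mm diameter, 14 mm thick, top face 50 mm above the bench, turning freely about a vertical axis. Origin on the axis at bench level; it stands anywhere on the left or right half of the work area.
- wheel (a joint): Angle of the wheel in rad, counter-clockwise from above, without limit (it counts on past a full turn). It starts at any angle, at rest. At angle a the peg lies in the world direction (cos a, sin a) from the hub, the model on the far side of the hub, in the direction (-cos a, -sin a). It may be pushed either way round.
- hub (a point): Centre of the wheel's top face, 50 mm above the bench. Wheel with peg and model: moment of inertia 0.0102 kg m2 nominal (true 0.7 to 1.4 times that). It coasts on a low-friction bearing: viscous damping 0.0002 N m s/rad, dry friction 0.0001 N m, so from 1.4 rad/s its speed falls by about a third in 15 s.
- peg_top (a point): Centre of the top of the drive peg: an upright aluminium pin, 16 mm diameter, 50 mm tall above the wheel's top face (top 100 mm above the bench), 100 mm from the wheel's axis. Push it sideways to turn the wheel.
- model: White plastic spaceplane model standing nose up on a short steel stub fixed to the wheel across the hub from the peg, 100 mm from the axis: round body 32 mm diameter, 75 mm tall with the stub, wings of 82 mm span and a tail fin 33 mm outward. Origin at its foot on the wheel's top face. It turns with the wheel. Freshly coated: never touch it.
- nose (a point): Tip of the model's nose, 75 mm above the wheel's top face, 125 mm above the bench.
- stand: Grey plastic lamp cup, fixed to the bench: foot 68 mm wide, tube 48 mm outside, 36 mm inside, rim 40 mm above the bench, inner floor 6 mm above the bench. Origin under its centre. On the other half of the work area from the turntable, 250 mm or more from its axis.
- lamp: Curing lamp: straight upright aluminium cylinder, 28 mm diameter, 130 mm tall, 0.12 kg nominal, loose, standing lens down in the cup with 4 mm play all round. Origin at the centre of its lower end, z up along its axis. Grip it across its body 75 to 110 mm above the lens.
- lens (a point): Centre of the lamp's lower end face, the lens (same point as the lamp's origin).
- jar: Paint jar, 56 mm diameter, 60 mm tall, on the left of the bench; leave alone. Origin under its centre.
- screwdriver: Screwdriver lying on the right of the bench; leave alone. Origin under its middle.
- cup: White plastic mixing cup, 64 mm diameter, 50 mm tall, beyond the work area; leave alone. Origin under its centre.

How it is judged:
On the way, in this order (a step that is already met when the one before it is completed fails the run):
1. the wheel turns by itself, untouched, at 0.65 rad/s or more, with the lamp still in its cup ((velocity of joint wheel above 0.65 rad/s or velocity of joint wheel below -0.65 rad/s) and contact force between turntable and anything else below 0.2 N and distance of lamp from where it was at the start of the episode below 0.03 m), for 0.3 s.
2. the lamp, held upright, follows the model: lens within 20 mm of the nose sideways and 15 to 60 mm above it, the wheel untouched and turning at 0.5 rad/s or more, for 6 s without a break (horizontal distance between lens and nose below 0.02 m and z of lens in the frame of nose between 0.015 and 0.06 m and angle between lamp's own z axis and vertical below 0.25 rad and (velocity of joint wheel above 0.5 rad/s or velocity of joint wheel below -0.5 rad/s) and contact force between turntable and anything else below 0.2 N and contact force between the fingers and lamp above 1 N), for 6 s.
At the end, for the whole second after the job is handed in: The gripper holds the lamp still and upright (within 0.25 rad), its lens more than 125 mm above the bench, touching neither cup nor turntable (contact force between the fingers and lamp above 1 N and height (world z) of lens above 0.125 m and angle between lamp's own z axis and vertical below 0.25 rad and contact force between turntable and anything else below 0.2 N and contact force between lamp and stand below 0.2 N and linear speed of lamp below 0.05 m/s); the arm keeps its last pose, push and grip.
It fails at once if the model is touched (contact force between model and anything else above 0.3 N).
It fails at once if the wheel is spun faster than a turn in 2.2 s (2.8 rad/s) (velocity of joint wheel above 2.8 rad/s or velocity of joint wheel below -2.8 rad/s).
It fails at once if the lamp is tipped over or dropped (leans more than 0.6 rad) (angle between lamp's own z axis and vertical above 0.6 rad).
It fails at once if the jar, screwdriver or cup is disturbed (moved more than 20 mm) (distance of any of jar, screwdriver, cup from where it was at the start of the episode above 0.02 m).
It also fails if it takes over 53 s, if anything falls off the work surface, if the arm or the gripper's body presses on something with over 40 N, if the wrist force passes 120 N, or if a joint passes its speed limit or range.

## Robot

A 7-joint arm with a two-finger parallel gripper is mounted at the origin on the work surface. World frame = base frame: x ahead of the robot, y to its left, z up, the work surface at z = 0. Lengths are in m, angles in rad, forces in N, time in s.
With the tool pointing down it reaches from about 0.35 to 0.9 m from the base axis. Payload 8.1 kg.
Tool frame: the origin (TCP) lies at the very end of the fingers, on their centre line; the grasp point (between the pads) lies 19 mm behind it; z points along the fingers, y is the line along which they close (so a half turn about z gives the same grasp; the last joint's range is limited). The gripper opens to 92 mm and grips with 3 to 60 N. Pads are 19 mm wide; open, the fingers measure 130 mm over their backs; the gripper's body (75 mm by 190 mm) begins 47 mm behind the grasp point.
Start: joints at [-1.254, 0.434, 0.025, 1.573, -0.012, 1.134, -0.075], TCP at [0.255, 0.571, 0.227] pointing down, gripper open.
Joint ranges: [-2.62, 2.62], [-0.44, 2.09], [-1.27, 1.32], [0.08, 2.57], [-1.32, 4.46], [0.12, 2], [-2.74, 2.74]. Speed limits (rad/s): [2.22, 2.22, 3.01, 3.01, 3.14, 3.14, 3.14].

## Interface

Orientations are given as a rotation vector (axis times angle).
In Python, from cell import arm gives the robot as it stands.
- The arm moves only by the tool carry_out, never from a script. Its argument "commands" is a list of rows, each a list of 7 numbers: the opening, from 0 (shut) to 1 (fully open), then the shift along the tool's x, y, z each as a share of 0.025 m, from -1 to 1, then the turn, a rotation vector about the tool's x, y, z each as a share of 0.1 rad, from -1 to 1. A call has 1 to 8 rows; each row shifts and turns the commanded pose from where the row before left it, along the tool's axes as they then stand; what a row does not reach is not made up. A row lasts 1/10 s, in which the tool goes at most 50 mm and 8.59 degrees, less where a joint would pass 70% of its speed; a pose out of reach is approached as far as the arm can. A call with a number of a shift or a turn outside -1 to 1 is refused whole. A call with a gripper value outside its range is refused whole. The fingers move at their own pace and stop on an object; "squeeze" is the grip in N (left out, the last holds). Time passes only in rows, so rows that do not move let the fingers close. It gives the time, the measured TCP pose, the force, the opening and the grip force at its end, in the units of the state.
- arm.observe(): the state, without advancing time (a new reading comes with each control period).
- arm.get_image(name): name is "scene" or "top" or "wrist"; returns a dict with "pixels" (384x512x3 uint8, red, green, blue), "range_z" (384x512 float32, m along the optical axis (not along the pixel's ray), 0 where there is no reading), "mtx" (3x3 intrinsics, pixels), "k1" (the pictures are not rectified: a ray, as slopes to the right and down, at radius r is drawn at 1 + k1 r^2 times it, then the intrinsics apply), "R" (3x3) and "t" (3): a world point X has camera coordinates R X + t; the wrist camera has in their place "tool_from_camera" (4x4, takes a point from camera to tool coordinates, whose origin is the TCP and whose axes are the flange's). Camera axes: x right, y down, z forward; pixel columns grow to the right and rows downward; lengths in m; the calibration is good to about 2 mm. A picture is of the moment at which its call begins: read the wrist's pose just before it.
- arm.sign_off(): hands the job in; it is judged then, once.
The state is a dict: "clock": time; "joints": joint angles; "dq": joint speeds; "joint_efforts": joint torques, N m; "position": TCP position; "ee_rot": TCP orientation; "force": force on the tool from outside, world axes, zero at the start; "ft_torque": the same for the moment, N m; "width": opening from 0.0 (shut) to 1.0 (fully open); "gripper_force": force on a finger pad.
Only numpy, scipy, OpenCV 4.12 (cv2) and the standard library are available. Lean on these libraries where they do the work, as an engineer would, in place of code of your own. Each camera call takes 0.05 s, during which the arm holds its last target. There are 200 camera calls.

## Working session

There is one attempt and no reset: what is moved stays moved. The work goes in short steps, Python scripts to look and compute and a tool call to move; the robot and the scene stay as the last step left them, time stands still between calls to the robot, and variables do not carry over. Pictures are saved under pics/ and viewed, at most 10 in all, crops included, and the job is handed in when it is done.

Besides the shell and the picture viewer there is one more tool, called after "Request:" as name([rows], argument=value, ...), one row to a line, values as JSON. carry_out: Moves the arm, as the interface text tells. Shift numbers are shares of 0.025 m and turn numbers shares of 0.1 rad, none past 1 either way. Its arguments: {"type":"object","properties":{"commands":{"type":"array"},"squeeze":{"type":"number"}},"required":["commands"]}

```bash
ls; mkdir -p pics; cat > h.py <<'E'
from cell import arm
import numpy as np, cv2
from scipy.spatial.transform import Rotation as Ro
def shot(n,f=None):
    s=arm.observe(); im=arm.get_image(n)
    if n=='wrist':
        T=np.eye(4);T[:3,:3]=Ro.from_rotvec(s['ee_rot']).as_matrix();T[:3,3]=s['position']
        M=np.linalg.inv(T@np.array(im['tool_from_camera'])); im['R'],im['t']=M[:3,:3],M[:3,3]
    im['clock']=s['clock']
    if f: cv2.imwrite('pics/'+f,im['pixels'][:,:,::-1])
    return im
def rays(im,uv):
    uv=np.atleast_2d(uv).astype(float);K=np.array(im['mtx']);k=im['k1']
    d=(uv-K[:2,2])/[K[0,0],K[1,1]]; s=d.copy()
    for _ in range(20): s=d/(1+k*(s**2).sum(1,keepdims=True))
    return np.c_[s,np.ones(len(s))]
def at_z(im,uv,z):
    R,t=np.array(im['R']),np.array(im['t']); D=rays(im,uv)@R; c=-R.T@t
    return c+D*((z-c[2])/D[:,2])[:,None]
def cloud(im):
    h,w=im['range_z'].shape; v,u=np.mgrid[:h,:w]
    r=rays(im,np.c_[u.ravel(),v.ravel()])*im['range_z'].reshape(-1,1)
    P=(r-np.array(im['t']))@np.array(im['R']); return P.reshape(h,w,3)
E
python3 - <<'E'
from h import *
a=shot('top','top.png');b=shot('scene','scene.png')
s=arm.observe();print({k:np.round(v,3) for k,v in s.items()})
print(a['mtx'],a['k1'],-np.array(a['R']).T@a['t'],-np.array(b['R']).T@b['t'])
for im in(a,b):
    P=cloud(im);ok=im['range_z']>0
    for lo,hi in((.043,.056),(.095,.104),(.115,.128),(.128,.14)):
        m=ok&(P[...,2]>lo)&(P[...,2]<hi)&(P[...,0]>.2)
        n,l,st,c=cv2.connectedComponentsWithStats(m.astype('uint8'))
        for i in range(1,n):
            if st[i,4]>8: print(lo,st[i],np.round(np.median(P[l==i],axis=0),3),np.round(P[l==i].min(0),3),np.round(P[l==i].max(0),3))
E
```

```text
pics
{'clock': np.float64(0.1), 'joints': array([-1.254,  0.435,  0.025,  1.574, -0.012,  1.134, -0.075]), 'dq': array([-0.001, -0.002,  0.002, -0.002,  0.   , -0.   , -0.001]), 'joint_efforts': array([ 3.0000e-03, -6.6913e+01,  9.8800e-01, -3.1515e+01, -6.1000e-02,
        3.7000e-02,  0.0000e+00]), 'position': array([0.255, 0.57 , 0.226]), 'ee_rot': array([-6.550e-01, -3.072e+00,  2.000e-03]), 'force': array([ 0.094,  0.125, -0.582]), 'ft_torque': array([0.029, 0.007, 0.007]), 'gripper_force': np.float64(0.0), 'width': np.float64(0.997)}
[[365.6745199    0.         261.41996773]
 [  0.         365.6745199  193.2417497 ]
 [  0.           0.           1.        ]] -0.02623768294377113 [ 0.40171483 -0.01813783  1.36808685] [1.2735073  0.75027254 0.9188647 ]
0.043 [ 50 136  20 159 739] [0.532 0.736 0.05 ] [0.252 0.694 0.043] [0.839 0.808 0.056]
0.043 [255 145  16  17  42] [ 0.785 -0.009  0.049] [ 0.735 -0.027  0.043] [0.796 0.029 0.055]
0.043 [ 50 157   3  19  26] [0.719 0.8   0.053] [0.685 0.792 0.048] [0.755 0.805 0.055]
0.043 [438 175   4   7  11] [ 0.664 -0.648  0.048] [ 0.655 -0.6
[... 4040 characters left out ...]
5 -0.659  0.116] [ 0.681 -0.64   0.128]
0.115 [223 186   8   6  33] [ 0.608 -0.07   0.119] [ 0.598 -0.08   0.115] [ 0.618 -0.062  0.126]
0.115 [298 213  10   7  37] [0.54  0.178 0.12 ] [0.525 0.162 0.116] [0.543 0.186 0.127]
0.128 [  0  43 124  34 315] [ 0.553 -1.398  0.134] [ 0.201 -1.414  0.128] [ 0.827 -1.38   0.14 ]
0.128 [107 108  13   6  34] [ 0.625 -0.73   0.134] [ 0.596 -0.753  0.128] [ 0.641 -0.717  0.14 ]
0.128 [119 115   7   5  20] [ 0.62  -0.672  0.132] [ 0.608 -0.685  0.128] [ 0.629 -0.662  0.139]
0.128 [110 120   7   6  19] [ 0.669 -0.65   0.134] [ 0.658 -0.661  0.129] [ 0.679 -0.645  0.139]
0.128 [298 208  10   9  61] [0.533 0.174 0.135] [0.516 0.16  0.128] [0.546 0.185 0.14 ]
```

```bash
python3 - <<'E'
import cv2,numpy as np
a=cv2.imread('pics/top.png');b=cv2.imread('pics/scene.png')
cv2.imwrite('pics/c1.png',np.hstack([cv2.resize(a[165:265,180:360],None,fx=2.2,fy=2.2,interpolation=3)[:,:396],cv2.resize(b[145:245,170:350],None,fx=2.2,fy=2.2,interpolation=3)]))
E
python3 - <<'E'
from h import *
a=shot('top');P=cloud(a);m=(a['range_z']>0)&(abs(P[...,2]-.05)<.006)&(np.hypot(P[...,0]-.543,P[...,1]+.154)<.16)
n,l,st,c=cv2.connectedComponentsWithStats(m.astype('uint8'));i=1+st[1:,4].argmax()
cn=max(cv2.findContours((l==i).astype('uint8'),0,1)[0],key=len);h=cv2.convexHull(cn);(e)=cv2.fitEllipse(cn);print(e)
W=at_z(a,cn[:,0],.05);c,r=cv2.minEnclosingCircle(W[:,:2].astype('float32'));print(c,r)
A=np.c_[2*W[:,:2],np.ones(len(W))];s=np.linalg.lstsq(A,(W[:,:2]**2).sum(1),rcond=None)[0];print(s[:2])
b=shot('scene')
E
```

```text
((306.22076416015625, 213.5045623779297), (68.02741241455078, 71.01276397705078), 45.363704681396484)
(0.5431644916534424, -0.15329189598560333) 0.1299399733543396
[ 0.53987798 -0.15729441]
```

View pics/scene.png

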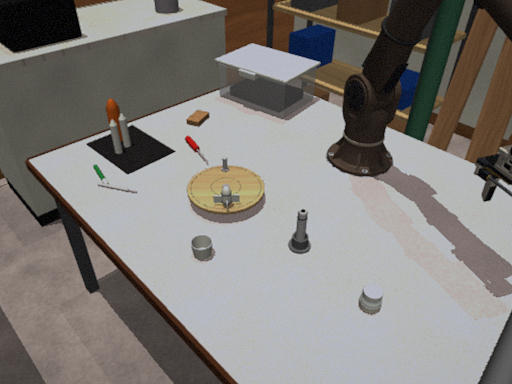

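View pics/c1.png

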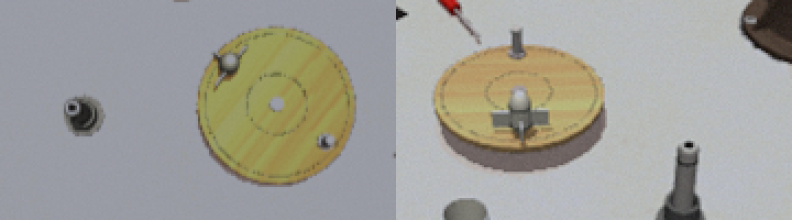

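The pictures show the wheel on the right: peg at top (330,229), nose at top (284,193), lamp in its cup at top (212,212). In the scene view they are at (225,157), (226,185) and (303,210). I'll rotate the tool for a clockwise push and triangulate.

Request:
carry_out([
  [0,0,0,0,0,0,1],
  [0,-0.5,0,0,0,0,1],
  [0,-1,0,0,0,0,1],
  [0,-1,0,0,0,0,1],
  [0,-1,0,0,0,0,1],
  [0,-1,0,0,0,0,1],
  [0,-1,-0.2,0,0,0,0],
  [0,-1,-0.2,0,0,0,0],
])

```text
clock: 1.0
position: [0.355, 0.4465, 0.2265]
ee_rot: [1.534, 2.741, -0.001]
force: [-0.2, 0.2, -0.4]
width: 0.354
gripper_force: 0.0
```

```bash
cat >> h.py <<'E'
def tri(views):
    A=np.zeros((3,3));b=np.zeros(3)
    for im,uv in views:
        R=np.array(im['R']);c=-R.T@np.array(im['t']);d=(rays(im,uv)@R)[0];d/=np.linalg.norm(d);M=np.eye(3)-np.outer(d,d);A+=M;b+=M@c
    return np.linalg.solve(A,b)
def delta(target):
    s=arm.observe();R=Ro.from_rotvec(s['ee_rot']).as_matrix();d=R.T@(np.array(target)-s['position']);return d/.025
E
python3 - <<'E'
from h import *
s=arm.observe();print(s['clock'],s['position'],s['ee_rot'],s['joints'],s['width']);R=Ro.from_rotvec(s['ee_rot']).as_matrix();print(R.round(3))
a=shot('top');b=shot('scene')
for n,u,v in(('peg',(330,228.5),(225,157.5)),('nose',(284.3,193.3),(225.5,184.5)),('lamptop',(212.7,212.7),(302.7,210))):print(n,tri([(a,u),(b,v)]).round(4))
print(at_z(a,(305.9,212.3),.05))
for z in(.2,.075):print(delta([.498,-.262,z]))
E
```

```text
1.0 [0.35501138 0.44649507 0.22647276] [ 1.53397409e+00  2.74146429e+00 -6.07808396e-04] [-1.13716614  0.34566413  0.19390185  1.72130376 -0.07380147  1.08211268
 -0.36924013] 0.3536298754064539
[[-0.523  0.852 -0.   ]
 [ 0.852  0.523 -0.   ]
 [-0.    -0.    -1.   ]]
peg [ 0.48   -0.2313  0.0986]
nose [ 0.6021 -0.0765  0.1277]
lamptop [0.5321 0.1698 0.1394]
[[ 0.5429757  -0.15562555  0.05      ]]
[-27.05812284  -9.83301859   1.12605446]
[-27.04891853  -9.83161733   6.12604579]
```

Request:
carry_out([
  [0,-1,-0.36,0,0,0,0],
  [0,-1,-0.36,0,0,0,0],
  [0,-1,-0.36,0,0,0,0],
  [0,-1,-0.36,0,0,0,0],
  [0,-1,-0.36,0,0,0,0],
  [0,-1,-0.36,0,0,0,0],
  [0,-1,-0.36,0,0,0,0],
  [0,-1,-0.36,0,0,0,0],
])

```text
clock: 1.9
position: [0.398, 0.2391, 0.2268]
ee_rot: [-1.532, -2.742, -0.001]
force: [0.7, -0.3, 0.3]
width: 0.005
gripper_force: 0.0
```

Request:
carry_out([
  [0,-1,-0.36,0,0,0,0],
  [0,-1,-0.36,0,0,0,0],
  [0,-1,-0.36,0,0,0,0],
  [0,-1,-0.36,0,0,0,0],
  [0,-1,-0.36,0,0,0,0],
  [0,-1,-0.36,0,0,0,0],
  [0,-1,-0.36,0,0,0,0],
  [0,-1,-0.36,0,0,0,0],
])

```text
clock: 2.7
position: [0.4416, 0.0309, 0.2269]
ee_rot: [1.532, 2.742, 0.001]
force: [-0.2, 0.5, -0.6]
width: 0.004
gripper_force: 0.0
```

Request:
carry_out([
  [0,-1,-0.36,0,0,0,0],
  [0,-1,-0.36,0,0,0,0],
  [0,-1,-0.36,0,0,0,0],
  [0,-1,-0.36,0,0,0,0],
  [0,-1,-0.36,0,0,0,0],
  [0,-1,-0.36,0,0,0,0],
  [0,-1,-0.36,0,0,0,0],
  [0,-1,-0.36,0,0,0,0],
])

```text
clock: 3.5
position: [0.4853, -0.1772, 0.2267]
ee_rot: [1.532, 2.743, 0.0]
force: [1.1, 0.4, -0.2]
width: 0.008
gripper_force: 0.0
```

Request:
carry_out([
  [0,-1,-0.36,0.2,0,0,0],
  [0,-0.9,-0.36,0.6,0,0,0],
  [0,-0.4,-0.2,1,0,0,0],
  [0,0,0,1,0,0,0],
  [0,0,0,1,0,0,0],
  [0,0,0,0,0,0,0],
])

```text
clock: 4.1
position: [0.4937, -0.2364, 0.1289]
ee_rot: [-1.53, -2.738, 0.001]
force: [-0.9, -0.3, 0.7]
width: 0.005
gripper_force: 0.0
```

```bash
python3 - <<'E'
from h import *
s=arm.observe();print(s['clock'],s['position'],s['ee_rot'],s['joints'],s['width'])
print(delta([.498,-.262,.075]))
E
```

```text
4.1 [ 0.49371845 -0.23636616  0.12886293] [-1.52996266e+00 -2.73770546e+00  1.45080900e-03] [-0.04584897  0.4515678   0.5434043   1.908715   -0.29949262  0.86750368
  1.20193763] 0.005306502318362038
[-0.97218404 -0.38405849  2.15173932]
```

Request:
carry_out([
  [0,-0.8,-0.3,0,0,0,0],
  [0,-0.2,-0.1,0.6,0,0,0],
  [0,0,0,1,0,0,0],
  [0,0,0,0.5,0,0,0],
  [0,0,0,0,0,0,0],
])

```text
clock: 4.6
position: [0.4987, -0.2632, 0.0776]
ee_rot: [-1.531, -2.739, 0.0]
force: [0.0, 0.4, 0.2]
width: 0.007
gripper_force: 0.0
```

```bash
python3 - <<'E'
from h import *
s=arm.observe();print(s['clock'],s['position'],s['ee_rot'])
print(delta([.498,-.262,.075]),delta([.480,-.2313,.075])*25, delta([.543,-.154,.075])*25)
shot('wrist','w1.png')
E
```

```text
4.6 [ 0.4986772  -0.26321183  0.07760187] [-1.53137018e+00 -2.73922705e+00  2.41383711e-04]
[0.05518206 0.00249834 0.10422891] [36.95936598  0.80856839  2.70629579] [69.81136159 94.96286207  2.63303792]
```

View pics/w1.png

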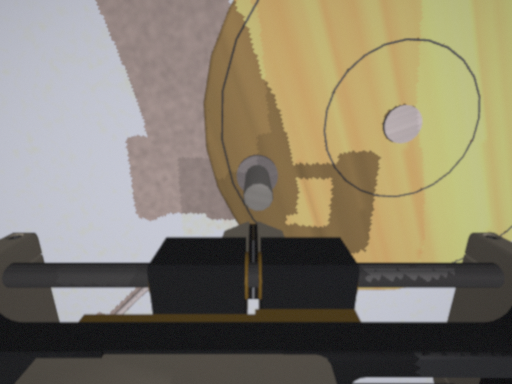

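Request:
carry_out([
  [0,0.25,0,0.1,0,0,0],
  [0,0.3,0,0,0,0,0],
  [0,0.16,0,0,0,0,0],
  [0,0.12,0,0,0,0,0],
  [0,0.22,0,0,0,0,0],
  [0,0.34,0,0,0,0,0],
  [0,0.46,0,0,0,0,0],
  [0,0.54,0,0,0,0,0],
])

```text
clock: 5.45
position: [0.4678, -0.2126, 0.0767]
ee_rot: [-1.534, -2.742, -0.0]
force: [0.5, 0.2, 0.8]
width: 0.005
gripper_force: 0.0
```

Request:
carry_out([
  [0,0.54,0,0,0,0,0],
  [0,0.2,0,0,0,0,0],
  [0,-0.3,0,-0.4,0,0,0],
  [0,-0.3,0,-1,0,0,0],
  [0,0,0,-1,0,0,0],
  [0,0,0,-1,0,0,0],
  [0,0,0,-1,0,0,0],
  [0,0,0,0,0,0,0],
])

```text
clock: 6.25
position: [0.4689, -0.2126, 0.1906]
ee_rot: [1.532, 2.735, 0.002]
force: [0.5, -0.2, -1.0]
width: 0.003
gripper_force: 0.0
```

```bash
cat >> h.py <<'E'
H=np.array([.543,-.1535])
def spin(name='top'):
    """phase of the model: angle from high points (z .07-.13) near r=.1, using depth; peg separately"""
    im=shot(name);P=cloud(im);ok=im['range_z']>0
    rel=P[...,:2]-H;r=np.hypot(*np.moveaxis(rel,-1,0))
    m=ok&(P[...,2]>.108)&(P[...,2]<.135)&(abs(r-.1)<.02)
    q=ok&(P[...,2]>.092)&(P[...,2]<.106)&(abs(r-.1)<.02)
    c=rel[m].mean(0) if m.sum() else [0,0]
    return im['clock'],m.sum(),np.arctan2(c[1],c[0]),np.hypot(*c),np.rad2deg(np.unique(np.arctan2(rel[q][:,1],rel[q][:,0]).round(2)))[:3]
E
python3 - <<'E'
from h import *
s=arm.observe();print(s['clock'],s['position'])
A=[]
for i in range(8):
    A.append(spin());print(A[-1])
t=[x[0] for x in A];th=np.unwrap([x[2] for x in A]);print(np.polyfit(t,th,1))
print(delta([.534,.171,.2]))
E
```

```text
6.25 [ 0.46886966 -0.21256534  0.19063196]
(6.25, np.int64(51), np.float64(-0.7246520259020875), np.float64(0.09826494524835622), array([-64.17127305, -50.42028597, -49.27437038]))
(6.3, np.int64(54), np.float64(-0.80259324456533), np.float64(0.09807036795424924), array([-54.43099054, -53.85803274, -53.28507495]))
(6.35, np.int64(54), np.float64(-0.872850806580353), np.float64(0.09801480338161572), array([-59.0146529 , -58.4416951 , -57.86873731]))
(6.4, np.int64(55), np.float64(-0.946024114958204), np.float64(0.09824627709891227), array([-63.02535746, -62.45239967, -61.30648408]))
(6.45, np.int64(53), np.float64(-1.0159657079209707), np.float64(0.09789285563595385), array([-73.33859778, -67.03606203, -66.46310424]))
(6.5, np.int64(54), np.float64(-1.0879632591044777), np.float64(0.09895841317229911), array([-71.0467666 , -69.90085101, -68.18197762]))
(6.55, np.int64(53), np.float64(-1.162337276928566), np.float64(0.09844644765667733), array([-77.92226014, -75.05747116, -73.91155557]))
(6.6, np.int64(52), np.float64(-1.2361714948068752), np.float64(0.0986118011535386), array([-79.06817573, -77.92226014, -76.20338675]))
[-1.45110367  8.34227131]
[11.58179298 10.29293147 -0.55591871]
```

Request:
carry_out([
  [0.7,0.7,0.6,-0.1,0,0,0],
  [0.7,0.98,0.87,-0.1,0,0,0],
  [0.7,0.98,0.87,0,0,0,0],
  [0.7,0.98,0.87,0,0,0,0],
  [0.7,0.98,0.87,0,0,0,0],
  [0.7,0.98,0.87,0,0,0,0],
  [0.7,0.98,0.87,0,0,0,0],
  [0.7,0.98,0.87,0,0,0,0],
])

```text
clock: 7.45
position: [0.5101, 0.0394, 0.1914]
ee_rot: [-1.533, -2.742, 0.001]
force: [0.4, 0.8, -0.7]
width: 0.652
gripper_force: 0.0
```

Request:
carry_out([
  [0.7,0.98,0.87,0,0,0,0],
  [0.7,0.98,0.87,0,0,0,0],
  [0.7,0.5,0.4,0,0,0,0],
  [0.7,0,0,0,0,0,0],
  [0.7,0,0,0,0,0,0],
])

```text
clock: 7.95
position: [0.5234, 0.1172, 0.1914]
ee_rot: [1.534, 2.741, -0.002]
force: [-0.2, -0.5, 0.3]
width: 0.702
gripper_force: 0.0
```

```bash
python3 - <<'E'
from h import *
s=arm.observe();print(s['clock'],s['position'],s['width'])
im=shot('wrist','w2.png');P=cloud(im);m=(im['range_z']>0)&(abs(P[...,2]-.135)<.008)&(np.hypot(P[...,0]-.534,P[...,1]-.171)<.04)
Q=P[m];print(m.sum(),Q.mean(0),Q.min(0),Q.max(0)); v,u=np.nonzero(m);print(u.min(),u.max(),v.min(),v.max())
m=(im['range_z']>0)&(abs(P[...,2]-.04)<.006)&(np.hypot(P[...,0]-.534,P[...,1]-.171)<.05);Q=P[m];print(Q.mean(0),Q.min(0),Q.max(0))
E
```

```text
7.95 [0.52336124 0.11723643 0.1914454 ] 0.7015735334696528
933 [0.52900517 0.16884441 0.13507438] [0.51689086 0.15476064 0.12710409] [0.54389093 0.18204734 0.14050395]
278 312 139 173
[0.52177018 0.17164352 0.0392403 ] [0.50673    0.14499031 0.03435341] [0.54880529 0.19181621 0.04527171]
```

View pics/w2.png

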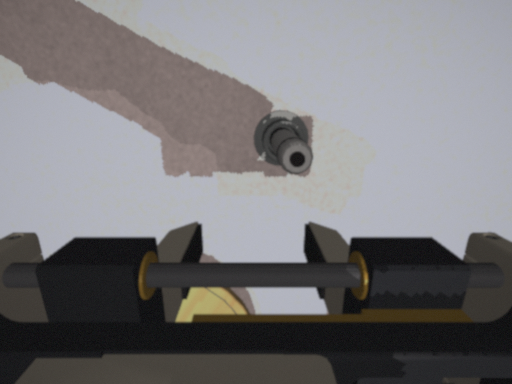

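Request:
carry_out([
  [0.7,0.8,0.67,0,0,0,0],
  [0.7,0.8,0.67,0.2,0,0,0],
  [0.7,0,0,0.8,0,0,0],
  [0.7,0,0,0,0,0,0],
])

```text
clock: 8.4
position: [0.5299, 0.1686, 0.1649]
ee_rot: [-1.534, -2.74, 0.005]
force: [0.2, 0.4, -0.1]
width: 0.699
gripper_force: 0.0
```

```bash
python3 - <<'E'
from h import *
s=arm.observe();print(s['clock'],s['position'],s['width'])
im=shot('wrist');P=cloud(im);m=(im['range_z']>0)&(abs(P[...,2]-.135)<.008)&(np.hypot(P[...,0]-.531,P[...,1]-.169)<.03)
Q=P[m];print(m.sum(),Q.mean(0),Q.min(0),Q.max(0)); v,u=np.nonzero(m);
if len(u):print(u.min(),u.max(),v.min(),v.max())
print(delta([.531,.169,.079]))
E
```

```text
8.4 [0.52986416 0.16855618 0.16494446] 0.698567716951655
1004 [0.52910025 0.17070077 0.13498694] [0.51678947 0.15458501 0.12706349] [0.54455183 0.18231361 0.14007419]
237 273 198 232
[0.02364337 0.04836092 3.48357365]
```

Request:
carry_out([
  [0.7,0.02,0,0.8,0,0,0],
  [0.7,0,0,1,0,0,0],
  [0.7,0,0,1,0,0,0],
  [0.7,0,0,0.6,0,0,0],
  [0.7,0,0,0,0,0,0],
  [0.2,0,0,0,0,0,0],
  [0.2,0,0,0,0,0,0],
  [0.2,0,0,0,0,0,0],
], squeeze=20)

```text
clock: 9.25
position: [0.5317, 0.1706, 0.0829]
ee_rot: [1.533, 2.741, 0.003]
force: [0.3, 0.5, 0.7]
width: 0.495
gripper_force: 0.0
```

Request:
carry_out([
  [0.2,0,0,0,0,0,0],
  [0.2,0,0,0,0,0,0],
  [0.2,0,0,0,0,0,0],
])

```text
clock: 9.55
position: [0.531, 0.1707, 0.0821]
ee_rot: [1.533, 2.742, 0.001]
force: [-0.1, -0.4, 3.4]
width: 0.301
gripper_force: 20.0
```

```bash
python3 - <<'E'
from h import *
s=arm.observe();print(s)
print(spin())
E
```

```text
{'clock': 9.55, 'joints': array([-0.70460701,  0.51260797,  0.41564553,  1.9234747 , -0.29061173,
        0.76358782,  0.42625794]), 'dq': array([ 2.31892988e-03,  1.89652977e-03,  4.77204598e-04, -6.78745521e-05,
        6.22340058e-04, -5.22227049e-04,  9.80295652e-04]), 'joint_efforts': array([-5.23616723e-02, -5.89487207e+01,  6.80281788e+00, -2.25129890e+01,
       -7.99295423e-02, -2.79176747e-01,  5.16583023e-03]), 'position': array([0.53104054, 0.17065474, 0.08208391]), 'ee_rot': array([1.53329461e+00, 2.74178763e+00, 6.12943304e-04]), 'force': array([-0.10514933, -0.42484055,  3.37219041]), 'ft_torque': array([-0.16668824,  0.24865933, -0.05163021]), 'gripper_force': 19.986245166510344, 'width': 0.3005861902748541}
(9.55, np.int64(52), np.float64(0.9817026234916262), np.float64(0.09927505718744213), array([-128.34254611, -126.62367272, -126.05071493]))
```

Request:
carry_out([
  [0.2,0,0,-0.7,0,0,0],
  [0.2,0,0,-1,0,0,0],
  [0.2,0,0,-1,0,0,0],
  [0.2,-0.5,-0.2,-1,0,0,0],
  [0.2,-0.9,-0.34,-1,0,0,0],
  [0.2,-0.9,-0.34,-1,0,0,0],
  [0.2,-0.9,-0.34,-0.46,0,0,0],
  [0.2,-0.9,-0.34,0,0,0,0],
])

```text
clock: 10.4
position: [0.5523, 0.062, 0.2376]
ee_rot: [1.532, 2.74, 0.004]
force: [-0.4, 0.8, -1.9]
width: 0.3
gripper_force: 20.0
```

Request:
carry_out([
  [0.2,-0.9,-0.34,0,0,0,0],
  [0.2,-0.6,-0.25,0,0,0,0],
  [0.2,0,0,0,0,0,0],
])

```text
clock: 10.7
position: [0.5583, 0.0201, 0.2357]
ee_rot: [1.539, 2.738, -0.002]
force: [-0.4, -0.1, -1.1]
width: 0.3
gripper_force: 20.0
```

```bash
cat >> h.py <<'E'
def pts(im):
    P=cloud(im);ok=im['range_z']>0;rel=P[...,:2]-H;r=np.hypot(rel[...,0],rel[...,1]);o=[]
    for lo,hi in((.105,.135),(.09,.106)):
        m=ok&(P[...,2]>lo)&(P[...,2]<hi)&(abs(r-.1)<.025)
        n,l,st,c=cv2.connectedComponentsWithStats(m.astype('uint8'),connectivity=8)
        o+=[np.r_[im['clock'],P[l==i].mean(0),st[i,4]].round(4) for i in range(1,n) if st[i,4]>5]
    return o
E
python3 - <<'E'
from h import *
s=arm.observe();print({k:s[k] for k in('clock','position','ee_rot','force','width','gripper_force')})
import json
D=[]
for k in range(3):
    a=shot('top','t3.png' if k==0 else None);b=shot('scene','s3.png' if k==0 else None)
    print('top',*pts(a));print('scene',*pts(b))
np.hstack
cv2.imwrite('pics/c3.png',np.hstack([cv2.imread('pics/t3.png')[100:300,150:400],cv2.imread('pics/s3.png')[100:300,130:380]]))
E
```

```text
{'clock': 10.7, 'position': array([0.5583472 , 0.02011029, 0.23570326]), 'ee_rot': array([ 1.53889746e+00,  2.73818916e+00, -1.73196099e-03]), 'force': array([-0.44420687, -0.09055296, -1.05918676]), 'width': 0.29983149855061975, 'gripper_force': 19.99703837558627}
top [10.7     0.6282 -0.2015  0.1172 58.    ] [10.7     0.6258 -0.1931  0.1011 14.    ] [10.7     0.4566 -0.1036  0.0998 17.    ]
scene [10.75    0.6299 -0.2021  0.1149 61.    ] [10.75    0.4642 -0.0963  0.0981  9.    ] [10.75    0.6322 -0.1978  0.0984 42.    ]
top [10.8     0.6214 -0.2112  0.1175 56.    ] [10.8     0.6183 -0.2048  0.0998 14.    ] [10.8     0.4641 -0.0928  0.0993 15.    ]
scene [10.85    0.622  -0.212   0.1154 57.    ] [10.85    0.4728 -0.0872  0.0972  9.    ] [10.85    0.6254 -0.209   0.0982 42.    ]
top [10.9     0.6137 -0.2217  0.1164 57.    ] [10.9     0.6079 -0.217   0.1005 17.    ] [10.9     0.4716 -0.0835  0.0997 17.    ]
scene [10.95    0.6139 -0.2204  0.1147 61.    ] [10.95    0.6156 -0.2178  0.0978 43.    ] [10.95    0.4807 -0.0788  0.0974  9.    ]
```

View pics/c3.png

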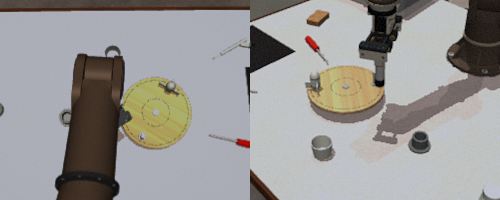

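Request:
carry_out([
  [0.2,-0.5,-0.3,0,0,0,0],
  [0.2,-0.8,-0.5,0,0,0,0],
  [0.2,-0.8,-0.5,0,0,0,0],
  [0.2,-0.45,-0.2,0,0,0,0],
  [0.2,0,0,0,0,0,0],
])

```text
clock: 11.5
position: [0.5598, -0.0533, 0.2359]
ee_rot: [1.538, 2.739, -0.001]
force: [0.3, 0.9, -1.2]
width: 0.299
gripper_force: 20.0
```

```bash
cat >> h.py <<'E'
H=np.array([.5427,-.1527])
from scipy.integrate import odeint
from scipy.optimize import least_squares
import pickle,os
D=pickle.load(open('d.pkl','rb')) if os.path.exists('d.pkl') else []   # rows: t, angle, weight
def look(n,name='scene',wait=0):
    """n pictures; store angle from model (if away from lamp) clusters"""
    for _ in range(n):
        im=shot(name);p=pts(im)
        p=[q for q in p if q[3]>.109 and 35<q[4]<80]
        if len(p)==1: d=p[0][1:3]-H; D.append((im['clock'],np.arctan2(d[1],d[0])));print(D[-1],np.hypot(*d))
    pickle.dump(D,open('d.pkl','wb'))
def traj(p,t,t0=6.25):
    th,w,I=p; tt=np.r_[t0,np.atleast_1d(t)]
    return odeint(lambda y,_:[y[1],-(2e-4*y[1]+1e-4*np.sign(y[1]))/I],[th,w],tt)[1:]
def fit():
    d=np.array(sorted(D))
    def res(p):
        e=traj(p,d[:,0])[:,0]-d[:,1]; return (e+np.pi)%(2*np.pi)-np.pi
    s=least_squares(res,[-.72,-1.45,.0102],x_scale=[.1,.1,.003]);print('fit',s.x,'rms',np.sqrt((s.fun**2).mean()),s.fun[-6:].round(3));return s.x
def nose(p,t):
    y=traj(p,t);return H+.1*np.c_[np.cos(y[:,0]),np.sin(y[:,0])]
E
python3 - <<'E'
from h import *
for t,a in zip(np.arange(6.25,6.61,.05),(-.7247,-.8026,-.8729,-.946,-1.016,-1.088,-1.1623,-1.2362)): D.append((t,a))
D.append((9.55,.9817))
for t,a in((10.7,-.5184),(10.8,-.6451),(10.9,-.7715)):D.append((t,a))
s=arm.observe();print(s['clock'],s['position'])
look(8)
p=fit();t=np.arange(s['clock'],16,.25);y=traj(p,t);print(np.c_[t,y,(y[:,0]+np.pi)%(2*np.pi)-np.pi].round(3))
E
```

```text
11.5 [ 0.55982122 -0.05327962  0.23592355]
(11.5, np.float64(-1.4861441192542706)) 0.09343457604120649
(11.55, np.float64(-1.553758571967533)) 0.09391363053359189
(11.6, np.float64(-1.6185813890714562)) 0.09420753685348109
(11.65, np.float64(-1.6805052315152769)) 0.09316007728635693
(11.7, np.float64(-1.7594165164202158)) 0.09386479638288255
(11.75, np.float64(-1.8149931292523067)) 0.09306094777080232
(11.8, np.float64(-1.8822379680452954)) 0.09202716990106781
(11.85, np.float64(-1.9439146594174979)) 0.09299876343263924
fit [-0.72538059 -1.46698384  0.00814521] rms 0.008530048345090357 [-0.01  -0.009  0.008  0.003  0.009  0.01 ]
[[ 11.5    -7.789  -1.229  -1.506]
 [ 11.75   -8.095  -1.219  -1.812]
 [ 12.     -8.398  -1.208  -2.115]
 [ 12.25   -8.699  -1.198  -2.416]
 [ 12.5    -8.997  -1.187  -2.714]
 [ 12.75   -9.293  -1.177  -3.009]
 [ 13.     -9.586  -1.167   2.981]
 [ 13.25   -9.876  -1.156   2.69 ]
 [ 13.5   -10.164  -1.146   2.403]
 [ 13.75  -10.449  -1.136   2.117]
 [ 14.    -10.732  -1.126   1.835]
 [ 14.25  -11.012  -1.116   1.554]
 [ 14.5   -11.29   -1.106   1.276]
 [ 14.75  -11.565  -1.096   1.001]
 [ 15.    -11.838  -1.087   0.728]
 [ 15.25  -12.109  -1.077   0.458]
 [ 15.5   -12.377  -1.067   0.19 ]
 [ 15.75  -12.642  -1.058  -0.076]]
```

Request:
carry_out([
  [0.2,0,0,0,0,0,0],
  [0.2,0,0,0,0,0,0],
  [0.2,0,0,0,0,0,0],
  [0.2,0,0,0,0,0,0],
  [0.2,0,0,0,0,0,0],
  [0.2,0,0,0,0,0,0],
  [0.2,0,0,0,0,0,0],
  [0.2,0,0,0,0,0,0],
])

```text
clock: 12.7
position: [0.5598, -0.0508, 0.2357]
ee_rot: [-1.534, -2.742, -0.0]
force: [-0.5, -0.4, -1.9]
width: 0.299
gripper_force: 20.0
```

```bash
cat >> h.py <<'E'
def lampcheck(im):
    P=cloud(im);q=arm.observe()['position'];z=P[...,2]
    for lo,hi in((.162,.18),(.18,.2),(.2,.215)):
        m=(im['range_z']>0)&(z>lo)&(z<hi)&(np.hypot(P[...,0]-q[0],P[...,1]-q[1])<.03)
        if m.sum(): print('lamp',lo,m.sum(),P[m].mean(0).round(4))
    m=(im['range_z']>0)&(z>.13)&(np.hypot(P[...,0]-q[0],P[...,1]-q[1])<.022);print('lowest',np.sort(z[m])[:8].round(4))
def plan(p,t0,n,start=None,off=(0,0)):
    s=arm.observe();R=Ro.from_rotvec(s['ee_rot']).as_matrix();c=np.array(s['position'] if start is None else start)[:2]
    N=nose(p,t0+.1*np.arange(1,n+1))+np.array(off)
    for k in range(n):
        d=N[k]-c;c=N[k];v=R.T@np.r_[d,0]/.025
        print(round(t0+.1*(k+1),2),v[:2].round(2),N[k].round(4))
E
python3 - <<'E'
from h import *
look(6);s=arm.observe();print(s['clock'],s['position'],s['ee_rot'])
lampcheck(shot('scene'))
p=fit();t0=arm.observe()['clock'];t=t0+.1*np.arange(20);N=nose(p,t);e=np.hypot(*(N-s['position'][:2]).T);print(t0,np.c_[t,e].round(3)[8:])
print(nose(p,[14.4]))
k=t[8+e[8:].argmin()];print('start',k);plan(p,k,40)
E
```

```text
(12.9, np.float64(2.9653164637988696)) 0.0975110762939267
(12.95, np.float64(2.9048824063894765)) 0.09679927685680298
13.0 [ 0.55983613 -0.05080142  0.23572394] [1.53351102e+00 2.74186728e+00 6.14092467e-05]
lamp 0.162 45 [ 0.5647 -0.0424  0.1713]
lamp 0.18 55 [ 0.5651 -0.0435  0.1895]
lamp 0.2 44 [ 0.5642 -0.0432  0.2076]
lowest [0.1587 0.1605 0.1614 0.1617 0.1629 0.1633 0.1639 0.1639]
fit [-0.73511994 -1.41667234  0.01385714] rms 0.02268844621753402 [-0.013 -0.021 -0.017 -0.019  0.038  0.036]
13.05 [[1.385e+01 4.400e-02]
 [1.395e+01 3.100e-02]
 [1.405e+01 1.900e-02]
 [1.415e+01 8.000e-03]
 [1.425e+01 6.000e-03]
 [1.435e+01 1.800e-02]
 [1.445e+01 3.000e-02]
 [1.455e+01 4.200e-02]
 [1.465e+01 5.400e-02]
 [1.475e+01 6.500e-02]
 [1.485e+01 7.700e-02]
 [1.495e+01 8.800e-02]]
[[ 0.58179652 -0.06065945]]
start 14.25
14.35 [-0.6  0.4] [ 0.5762 -0.0585]
14.45 [-0.39  0.28] [ 0.5873 -0.0632]
14.55 [-0.42  0.23] [ 0.5977 -0.0692]
14.65 [-0.45  0.18] [ 0.6073 -0.0763]
14.75 [-0.46  0.12] [ 0.6159 -0.0846]
14.85 [-0.47  0.07] [ 0.6235 -0.0938]
14.95 [-0.48  0.01] [ 0.6299 -0.1038]
15.05 [-0.47 
[... 528 characters left out ...]
.08 -0.46] [ 0.5744 -0.2475]
16.55 [ 0.13 -0.44] [ 0.5633 -0.2506]
16.65 [ 0.18 -0.42] [ 0.5519 -0.2523]
16.75 [ 0.23 -0.4 ] [ 0.5405 -0.2527]
16.85 [ 0.27 -0.37] [ 0.5291 -0.2518]
16.95 [ 0.31 -0.34] [ 0.5178 -0.2496]
17.05 [ 0.35 -0.3 ] [ 0.507  -0.2461]
17.15 [ 0.38 -0.26] [ 0.4966 -0.2414]
17.25 [ 0.4  -0.21] [ 0.4868 -0.2356]
17.35 [ 0.42 -0.16] [ 0.4778 -0.2288]
17.45 [ 0.44 -0.11] [ 0.4696 -0.221 ]
17.55 [ 0.45 -0.06] [ 0.4624 -0.2123]
17.65 [ 0.45 -0.01] [ 0.4562 -0.2029]
17.75 [0.45 0.04] [ 0.4511 -0.1929]
17.85 [0.44 0.09] [ 0.4472 -0.1823]
17.95 [0.43 0.13] [ 0.4445 -0.1715]
18.05 [0.41 0.18] [ 0.443  -0.1604]
18.15 [0.38 0.23] [ 0.4428 -0.1493]
18.25 [0.36 0.27] [ 0.4438 -0.1382]
```

```bash
cat >> h.py <<'E'
X=pickle.load(open('x.pkl','rb')) if os.path.exists('x.pkl') else []   # t,x,y,cam(0 top,1 scene)
CD=np.array([[.40,-.02,1.25],[1.27,.75,.8]])
def fit2():
    d=np.array(X)
    def res(q):
        p=q[:3];b=q[3];y=traj(p,np.sort(d[:,0]))[:,0];th=np.interp(d[:,0],np.sort(d[:,0]),y)
        N=q[4:6]+.1*np.c_[np.cos(th),np.sin(th)]
        v=CD[d[:,3].astype(int)]-np.c_[N,np.zeros(len(N))];v/=np.linalg.norm(v,axis=1)[:,None]
        return np.r_[((N+b*v[:,:2]-d[:,1:3])/.002).ravel(),(q[4:6]-[.5427,-.1527])/.001,(b-.007)/.005]
    s=least_squares(res,[-.72,-1.45,.0102,.007,.5427,-.1527],x_scale=[.1,.1,.003,.003,.003,.003])
    J=np.linalg.inv(s.jac.T@s.jac);print('fit2',s.x.round(5),'sd',np.sqrt(np.diag(J)).round(5));print((s.fun[:-3].reshape(-1,2)*2).round(1)[-12:].tolist());return s.x
E
python3 - <<'E'
from h import *
o=np.array([.543,-.1535])
for t,a,r in zip(np.arange(6.25,6.61,.05),(-.7247,-.8026,-.8729,-.946,-1.016,-1.088,-1.1623,-1.2362),(.0983,.0981,.098,.0982,.0979,.099,.0984,.0986)): X.append((t,o[0]+r*np.cos(a),o[1]+r*np.sin(a),0))
X.append((9.55,o[0]+.0993*np.cos(.9817),o[1]+.0993*np.sin(.9817),0))
X+=[(10.7,.6282,-.2015,0),(10.8,.6214,-.2112,0),(10.9,.6137,-.2217,0),(10.75,.6299,-.2021,1),(10.85,.622,-.212,1),(10.95,.6139,-.2204,1)]
for (t,a),r in zip([q for q in sorted(D) if q[0]>11.4],(.0934,.0939,.0942,.0932,.0939,.0931,.092,.093,.0975,.0968)): X.append((t,H[0]+r*np.cos(a),H[1]+r*np.sin(a),1))
pickle.dump(X,open('x.pkl','wb'))
q=fit2()
t=np.array([12.9,13.05,14,15,18,20,22]);y=traj(q[:3],t);print(np.c_[t,(y[:,0]+np.pi)%(2*np.pi)-np.pi,y[:,1]].round(3))
E
```

```text
fit2 [-0.72972 -1.44998  0.00992  0.0085   0.54305 -0.15282] sd [0.01048 0.00896 0.00078 0.00103 0.00055 0.00062]
[[0.6, -0.4], [-0.2, -1.1], [0.1, -1.2], [0.2, -0.4], [0.1, 0.1], [-0.4, -0.6], [0.9, 0.1], [-0.2, -0.2], [-0.4, -1.1], [-0.5, 0.1], [1.8, -0.5], [0.8, -0.2]]
[[12.9    3.026 -1.205]
 [13.05   2.846 -1.2  ]
 [14.     1.721 -1.168]
 [15.     0.57  -1.135]
 [18.    -2.688 -1.039]
 [20.     1.579 -0.978]
 [22.    -0.318 -0.919]]
```

```bash
cat >> h.py <<'E'
H=np.array([.54305,-.1528])
E
python3 - <<'E'
from h import *
q=[-0.72972,-1.44998,.00992]
print(arm.observe()['clock']);plan(q,14.25,44)
E
```

```text
13.05
14.35 [-0.36  0.18] [ 0.5684 -0.0561]
14.45 [-0.35  0.3 ] [ 0.5794 -0.0596]
14.55 [-0.38  0.26] [ 0.5899 -0.0644]
14.65 [-0.41  0.21] [ 0.5997 -0.0704]
14.75 [-0.43  0.16] [ 0.6087 -0.0774]
14.85 [-0.44  0.11] [ 0.6169 -0.0854]
14.95 [-0.45  0.06] [ 0.6241 -0.0942]
15.05 [-0.45  0.01] [ 0.6302 -0.1037]
15.15 [-0.45 -0.04] [ 0.6352 -0.1139]
15.25 [-0.44 -0.09] [ 0.639  -0.1245]
15.35 [-0.43 -0.14] [ 0.6415 -0.1354]
15.45 [-0.41 -0.19] [ 0.6429 -0.1466]
15.55 [-0.38 -0.23] [ 0.6429 -0.1577]
15.65 [-0.35 -0.27] [ 0.6418 -0.1688]
15.75 [-0.32 -0.31] [ 0.6394 -0.1797]
15.85 [-0.28 -0.34] [ 0.6358 -0.1902]
15.95 [-0.24 -0.37] [ 0.6311 -0.2002]
16.05 [-0.2  -0.39] [ 0.6254 -0.2096]
16.15 [-0.16 -0.41] [ 0.6187 -0.2183]
16.25 [-0.11 -0.42] [ 0.611  -0.2261]
16.35 [-0.06 -0.43] [ 0.6026 -0.2331]
16.45 [-0.01 -0.44] [ 0.5936 -0.2391]
16.55 [ 0.03 -0.43] [ 0.5839 -0.2441]
16.65 [ 0.08 -0.43] [ 0.5738 -0.248 ]
16.75 [ 0.12 -0.41] [ 0.5634 -0.2507]
16.85 [ 0.17 -0.4 ] [ 0.5527 -0.2523]
16.95 [ 0.21 -0.37] [ 0.542  -0.2528]
17.05 [ 0.25 -0.35] [ 0.5313 -0.2521]
17.15 [ 0.28 -0.32] [ 0.5208 -0.2503]
17.25 [ 0.31 -0.29] [ 0.5106 -0.2474]
17.35 [ 0.34 -0.25] [ 0.5008 -0.2434]
17.45 [ 0.36 -0.21] [ 0.4915 -0.2385]
17.55 [ 0.38 -0.17] [ 0.4827 -0.2326]
17.65 [ 0.4  -0.13] [ 0.4747 -0.2258]
17.75 [ 0.41 -0.09] [ 0.4674 -0.2182]
17.85 [ 0.42 -0.05] [ 0.461 -0.21 ]
17.95 [ 0.42 -0.  ] [ 0.4555 -0.2012]
18.05 [0.41 0.04] [ 0.451  -0.1918]
18.15 [0.41 0.08] [ 0.4474 -0.1821]
18.25 [0.39 0.12] [ 0.4449 -0.1721]
18.35 [0.38 0.16] [ 0.4435 -0.1619]
18.45 [0.36 0.2 ] [ 0.4431 -0.1516]
18.55 [0.33 0.24] [ 0.4437 -0.1414]
18.65 [0.31 0.27] [ 0.4454 -0.1314]
```

Request:
carry_out([
  [0.2,0,0,0,0,0,0],
  [0.2,0,0,0,0,0,0],
  [0.2,0,0,0,0,0,0],
  [0.2,0,0,0,0,0,0],
  [0.2,0,0,0,0,0,0],
  [0.2,0,0,0,0,0,0],
  [0.2,0,0,0,0,0,0],
  [0.2,0,0,0,0,0,0],
])

```text
clock: 13.85
position: [0.5598, -0.0508, 0.2357]
ee_rot: [1.533, 2.742, 0.0]
force: [-0.0, -0.2, -0.7]
width: 0.302
gripper_force: 20.0
```

Request:
carry_out([
  [0.2,0,0,0,0,0,0],
  [0.2,0,0,0,0,0,0],
  [0.2,0,0,0,0,0,0],
  [0.2,0,0,0,0,0,0],
  [0.2,-0.36,0.18,0,0,0,0],
  [0.2,-0.35,0.3,0,0,0,0],
  [0.2,-0.38,0.26,0,0,0,0],
  [0.2,-0.41,0.21,0,0,0,0],
])

```text
clock: 14.65
position: [0.601, -0.0707, 0.2356]
ee_rot: [1.533, 2.742, -0.0]
force: [1.3, 0.5, -1.5]
width: 0.299
gripper_force: 20.0
```

Request:
carry_out([
  [0.2,-0.43,0.16,0,0,0,0],
  [0.2,-0.44,0.11,0,0,0,0],
  [0.2,-0.45,0.06,0,0,0,0],
  [0.2,-0.45,0.01,0,0,0,0],
  [0.2,-0.45,-0.04,0,0,0,0],
  [0.2,-0.44,-0.09,0,0,0,0],
  [0.2,-0.43,-0.14,0,0,0,0],
  [0.2,-0.41,-0.19,0,0,0,0],
])

```text
clock: 15.45
position: [0.643, -0.1474, 0.2357]
ee_rot: [1.534, 2.742, 0.0]
force: [0.6, -0.2, -1.3]
width: 0.295
gripper_force: 20.0
```

```bash
python3 - <<'E'
from h import *
s=arm.observe();print(s['clock'],s['position'],s['ee_rot'])
im=shot('scene','s4.png');print(*pts(im));lampcheck(im)
q=[-0.72972,-1.44998,.00992]
print(nose(q,[im['clock']]))
I=cv2.imread('pics/s4.png')[110:250,130:290];cv2.imwrite('pics/c4.png',cv2.resize(I,None,fx=4,fy=4,interpolation=3))
E
```

```text
15.45 [ 0.64304457 -0.14744161  0.23574094] [1.53358175e+00 2.74183613e+00 1.77672504e-05]
[15.45   0.646 -0.135  0.115 65.   ] [15.45    0.4464 -0.1606  0.0979 19.    ] [15.45    0.6473 -0.1309  0.0978 41.    ]
lamp 0.162 44 [ 0.6466 -0.1386  0.171 ]
lamp 0.18 52 [ 0.6462 -0.1383  0.1902]
lamp 0.2 38 [ 0.6474 -0.1395  0.2076]
lowest [0.16   0.1601 0.1603 0.1606 0.1618 0.1624 0.1628 0.1639]
[[ 0.64285576 -0.14657017]]
```

View pics/c4.png

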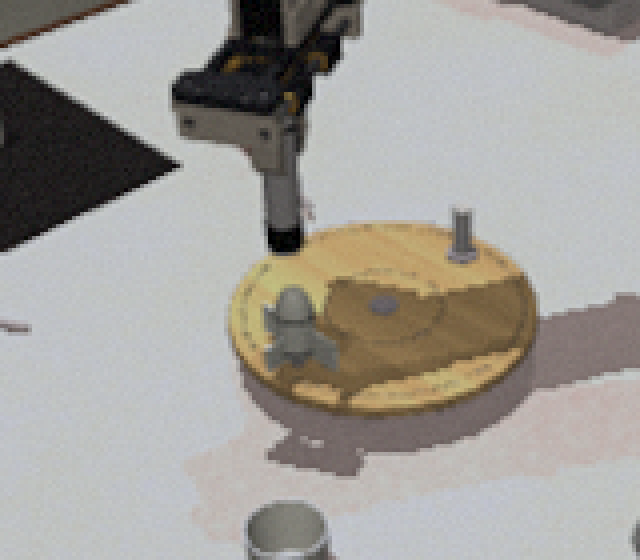

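```bash
python3 - <<'E'
from h import *
X.append((15.45,.646,-.135,1));pickle.dump(X,open('x.pkl','wb'))
q=fit2();H[:]=q[4:6]
import h;h.H=q[4:6]
c=arm.observe()['clock'];print(c,traj(q[:3],[c,19.5,24]));plan(q[:3],c,40)
E
```

```text
fit2 [-0.72848 -1.45847  0.00918  0.00866  0.54304 -0.15266] sd [0.01043 0.0051  0.0003  0.00101 0.00055 0.00061]
[[-0.4, -1.1], [0.2, -0.9], [0.3, -0.2], [0.2, 0.4], [-0.2, -0.3], [1.1, 0.4], [0.0, -0.0], [-0.2, -0.9], [-0.2, 0.3], [1.8, -1.5], [0.7, -1.2], [0.4, -0.9]]
15.5 [[-12.51033899  -1.10096162]
 [-16.64303852  -0.96732913]
 [-20.68261646  -0.83027824]]
15.6 [-0.27 -0.16] [ 0.6429 -0.158 ]
15.7 [-0.35 -0.27] [ 0.6417 -0.1689]
15.8 [-0.31 -0.3 ] [ 0.6393 -0.1796]
15.9 [-0.28 -0.33] [ 0.6358 -0.1899]
16.0 [-0.24 -0.36] [ 0.6313 -0.1997]
16.1 [-0.2  -0.38] [ 0.6257 -0.209 ]
16.2 [-0.16 -0.4 ] [ 0.6191 -0.2175]
16.3 [-0.11 -0.42] [ 0.6117 -0.2253]
16.4 [-0.07 -0.42] [ 0.6036 -0.2323]
16.5 [-0.02 -0.43] [ 0.5947 -0.2383]
16.6 [ 0.02 -0.42] [ 0.5853 -0.2433]
16.7 [ 0.07 -0.42] [ 0.5755 -0.2472]
16.8 [ 0.11 -0.41] [ 0.5653 -0.2501]
16.9 [ 0.15 -0.39] [ 0.5549 -0.2519]
17.0 [ 0.19 -0.37] [ 0.5445 -0.2526]
17.1 [ 0.23 -0.35] [ 0.534  -0.2522]
17.2 [ 0.27 -0.32] [ 0.5237 -0.2508]
17.3 [ 0.3  -0.29] [ 0.5136 -0.2482]
17.4 [ 0.32 -0.26] [ 0.5038 -0.2447]
17.5 [ 0.35 -0.22] [ 0.4945 -0.2401]
17.6 [ 0.37 -0.18] [ 0.4858 -0.2347]
17.7 [ 0.38 -0.15] [ 0.4777 -0.2284]
17.8 [ 0.4 -0.1] [ 0.4703 -0.2213]
17.9 [ 0.4  -0.06] [ 0.4637 -0.2135]
18.0 [ 0.41 -0.02] [ 0.4579 -0.2051]
18.1 [0.41 0.02] [ 0.453  -0.1962]
18.2 [0.4  0.06] [ 0.4491 -0.1869]
18.3 [0.39 0.1 ] [ 0.4461 -0.1773]
18.4 [0.38 0.14] [ 0.4441 -0.1675]
18.5 [0.36 0.17] [ 0.4432 -0.1575]
18.6 [0.34 0.21] [ 0.4432 -0.1475]
18.7 [0.32 0.24] [ 0.4442 -0.1376]
18.8 [0.29 0.27] [ 0.4461 -0.1279]
18.9 [0.26 0.3 ] [ 0.4491 -0.1185]
19.0 [0.23 0.32] [ 0.4529 -0.1094]
19.1 [0.2  0.34] [ 0.4576 -0.1008]
19.2 [0.16 0.36] [ 0.463  -0.0927]
19.3 [0.13 0.37] [ 0.4693 -0.0852]
19.4 [0.09 0.38] [ 0.4762 -0.0783]
19.5 [0.05 0.38] [ 0.4837 -0.0722]
```

Request:
carry_out([
  [0.2,-0.27,-0.16,0,0,0,0],
  [0.2,-0.35,-0.27,0,0,0,0],
  [0.2,-0.31,-0.3,0,0,0,0],
  [0.2,-0.28,-0.33,0,0,0,0],
  [0.2,-0.24,-0.36,0,0,0,0],
  [0.2,-0.2,-0.38,0,0,0,0],
  [0.2,-0.16,-0.4,0,0,0,0],
  [0.2,-0.11,-0.42,0,0,0,0],
])

```text
clock: 16.3
position: [0.6116, -0.2224, 0.2357]
ee_rot: [-1.534, -2.742, 0.0]
force: [0.6, -0.4, -0.8]
width: 0.298
gripper_force: 20.0
```

Request:
carry_out([
  [0.2,-0.07,-0.42,0,0,0,0],
  [0.2,-0.02,-0.43,0,0,0,0],
  [0.2,0.02,-0.42,0,0,0,0],
  [0.2,0.07,-0.42,0,0,0,0],
  [0.2,0.11,-0.41,0,0,0,0],
  [0.2,0.15,-0.39,0,0,0,0],
  [0.2,0.19,-0.37,0,0,0,0],
  [0.2,0.23,-0.35,0,0,0,0],
])

```text
clock: 17.1
position: [0.5341, -0.2491, 0.2358]
ee_rot: [1.533, 2.742, 0.0]
force: [-0.0, -0.3, -0.7]
width: 0.302
gripper_force: 20.0
```

```bash
python3 - <<'E'
from h import *
import h
s=arm.observe();print(s['clock'],s['position'],s['ee_rot'])
im=shot('scene','s5.png');P=pts(im);print(*P);lampcheck(im)
g=[p for p in P if p[3]>.109 and p[4]>35]
if g: X.append((im['clock'],g[0][1],g[0][2],1));pickle.dump(X,open('x.pkl','wb'))
q=fit2();h.H=q[4:6];print(nose(q,[im['clock']]) if 0 else nose(q[:3],[im['clock']]))
c=arm.observe()['clock'];plan(q[:3],c,32)
E
```

```text
17.1 [ 0.53410129 -0.24909423  0.23575082] [1.53341334e+00 2.74191118e+00 1.89002677e-04]
[17.1     0.5375 -0.2462  0.1151 55.    ] [17.1     0.5389 -0.2424  0.098  38.    ] [17.1     0.5534 -0.0503  0.0971 22.    ]
lamp 0.162 34 [ 0.5389 -0.2394  0.1714]
lamp 0.18 51 [ 0.5382 -0.2405  0.1901]
lamp 0.2 34 [ 0.5363 -0.2405  0.2078]
lowest [0.1592 0.1605 0.1608 0.1608 0.1614 0.1615 0.162  0.1626]
fit2 [-0.7286  -1.45778  0.00923  0.00865  0.54302 -0.15265] sd [0.01041 0.00406 0.00019 0.001   0.00054 0.00061]
[[0.2, -0.9], [0.3, -0.2], [0.2, 0.4], [-0.2, -0.3], [1.1, 0.4], [0.0, -0.0], [-0.2, -0.9], [-0.2, 0.3], [1.8, -1.4], [0.7, -1.1], [0.5, -1.2], [0.2, -0.1]]
[[ 0.53342649 -0.25219254]]
17.25 [ 0.3  -0.49] [ 0.518  -0.2495]
17.35 [ 0.31 -0.27] [ 0.5081 -0.2464]
17.45 [ 0.34 -0.24] [ 0.4986 -0.2422]
17.55 [ 0.36 -0.2 ] [ 0.4896 -0.2372]
17.65 [ 0.38 -0.16] [ 0.4811 -0.2312]
17.75 [ 0.39 -0.12] [ 0.4734 -0.2244]
17.85 [ 0.4  -0.08] [ 0.4664 -0.217 ]
17.95 [ 0.41 -0.04] [ 0.4603 -0.2088]
18.05 [0.41 0.  ] [ 0.455  -0.2001]
18.15 [0.4  0.04] [ 0.4506 -0.191 ]
18.25 [0.4  0.08] [ 0.4473 -0.1814]
18.35 [0.38 0.12] [ 0.4448 -0.1717]
18.45 [0.37 0.16] [ 0.4434 -0.1617]
18.55 [0.35 0.2 ] [ 0.443  -0.1517]
18.65 [0.33 0.23] [ 0.4436 -0.1418]
18.75 [0.3  0.26] [ 0.4452 -0.1319]
18.85 [0.27 0.29] [ 0.4477 -0.1223]
18.95 [0.24 0.31] [ 0.4512 -0.1131]
19.05 [0.21 0.33] [ 0.4555 -0.1042]
19.15 [0.18 0.35] [ 0.4607 -0.0959]
19.25 [0.14 0.37] [ 0.4666 -0.0881]
19.35 [0.1  0.38] [ 0.4733 -0.081 ]
19.45 [0.07 0.38] [ 0.4806 -0.0746]
19.55 [0.03 0.39] [ 0.4884 -0.0689]
19.65 [-0.01  0.39] [ 0.4967 -0.064 ]
19.75 [-0.04  0.38] [ 0.5055 -0.06  ]
19.85 [-0.08  0.38] [ 0.5145 -0.0568]
19.95 [-0.12  0.36] [ 0.5238 -0.0545]
20.05 [-0.15  0.35] [ 0.5332 -0.0531]
20.15 [-0.18  0.33] [ 0.5427 -0.0527]
20.25 [-0.21  0.31] [ 0.5522 -0.0531]
20.35 [-0.24  0.29] [ 0.5615 -0.0544]
```

Request:
carry_out([
  [0.2,0.3,-0.49,0,0,0,0],
  [0.2,0.31,-0.27,0,0,0,0],
  [0.2,0.34,-0.24,0,0,0,0],
  [0.2,0.36,-0.2,0,0,0,0],
  [0.2,0.38,-0.16,0,0,0,0],
  [0.2,0.39,-0.12,0,0,0,0],
  [0.2,0.4,-0.08,0,0,0,0],
  [0.2,0.41,-0.04,0,0,0,0],
])

```text
clock: 17.95
position: [0.4626, -0.2078, 0.2358]
ee_rot: [1.533, 2.742, 0.0]
force: [0.1, -0.5, -1.4]
width: 0.296
gripper_force: 20.0
```

Request:
carry_out([
  [0.2,0.41,0,0,0,0,0],
  [0.2,0.4,0.04,0,0,0,0],
  [0.2,0.4,0.08,0,0,0,0],
  [0.2,0.38,0.12,0,0,0,0],
  [0.2,0.37,0.16,0,0,0,0],
  [0.2,0.35,0.2,0,0,0,0],
  [0.2,0.33,0.23,0,0,0,0],
  [0.2,0.3,0.26,0,0,0,0],
])

```text
clock: 18.75
position: [0.448, -0.1307, 0.2357]
ee_rot: [1.533, 2.742, 0.0]
force: [-0.4, -0.5, -1.8]
width: 0.295
gripper_force: 20.0
```

```bash
python3 - <<'E'
from h import *
import h
s=arm.observe();print(s['clock'],s['position'],s['ee_rot'])
im=shot('scene','s6.png');P=pts(im);print(*P);lampcheck(im)
g=[p for p in P if p[3]>.109 and p[4]>35]
if g: X.append((im['clock'],g[0][1],g[0][2],1));pickle.dump(X,open('x.pkl','wb'))
q=fit2();h.H=q[4:6];print(nose(q[:3],[im['clock']]))
c=arm.observe()['clock'];plan(q[:3],c,48)
E
```

```text
18.75 [ 0.44796686 -0.130718    0.23574922] [1.53322474e+00 2.74197788e+00 1.65903387e-04]
[18.75    0.4497 -0.1258  0.1155 55.    ] [18.75    0.4528 -0.124   0.0983 39.    ] [18.75    0.6417 -0.1701  0.0979 23.    ]
lamp 0.162 39 [ 0.4527 -0.1219  0.1713]
lamp 0.18 49 [ 0.4534 -0.1223  0.1903]
lamp 0.2 37 [ 0.453  -0.1221  0.2077]
lowest [0.159  0.1592 0.1607 0.1622 0.1627 0.1635 0.1642 0.1644]
fit2 [-0.72885 -1.45731  0.00926  0.00863  0.54301 -0.15264] sd [0.01034 0.00365 0.00014 0.00099 0.00054 0.0006 ]
[[0.3, -0.1], [0.2, 0.4], [-0.2, -0.3], [1.1, 0.4], [0.0, -0.0], [-0.2, -0.9], [-0.2, 0.3], [1.7, -1.4], [0.7, -1.1], [0.5, -1.3], [-0.1, -0.1], [0.5, -0.4]]
[[ 0.44527635 -0.13146939]]
18.9 [0.38 0.28] [ 0.4495 -0.1172]
19.0 [0.23 0.32] [ 0.4534 -0.1082]
19.1 [0.19 0.34] [ 0.4582 -0.0996]
19.2 [0.16 0.36] [ 0.4639 -0.0915]
19.3 [0.12 0.37] [ 0.4702 -0.0841]
19.4 [0.08 0.38] [ 0.4772 -0.0773]
19.5 [0.05 0.39] [ 0.4848 -0.0713]
19.6 [0.01 0.39] [ 0.493  -0.0661]
19.7 [-0.03  0.38] [ 0.5016 -0.0616]
19.8 [-0.07  0.38] [ 0.5105 -0.0581]
19.9 [-0.1   0.37] [ 0.5197 -0.0554]
20.0 [-0.1
[... 658 characters left out ...]
.8 [-0.32 -0.16] [ 0.6429 -0.1484]
21.9 [-0.3  -0.19] [ 0.6429 -0.1573]
22.0 [-0.29 -0.21] [ 0.6421 -0.1663]
22.1 [-0.26 -0.24] [ 0.6405 -0.175 ]
22.2 [-0.24 -0.26] [ 0.6381 -0.1836]
22.3 [-0.22 -0.28] [ 0.635  -0.1919]
22.4 [-0.19 -0.3 ] [ 0.6312 -0.1998]
22.5 [-0.16 -0.31] [ 0.6267 -0.2074]
22.6 [-0.13 -0.32] [ 0.6216 -0.2145]
22.7 [-0.11 -0.33] [ 0.6159 -0.2211]
22.8 [-0.08 -0.34] [ 0.6097 -0.2272]
22.9 [-0.05 -0.34] [ 0.6029 -0.2327]
23.0 [-0.02 -0.35] [ 0.5958 -0.2376]
23.1 [ 0.01 -0.34] [ 0.5883 -0.2418]
23.2 [ 0.04 -0.34] [ 0.5805 -0.2453]
23.3 [ 0.07 -0.33] [ 0.5724 -0.2482]
23.4 [ 0.1  -0.33] [ 0.5642 -0.2504]
23.5 [ 0.13 -0.32] [ 0.5558 -0.2518]
23.6 [ 0.15 -0.3 ] [ 0.5474 -0.2525]
```

Request:
carry_out([
  [0.2,0.38,0.28,0,0,0,0],
  [0.2,0.23,0.32,0,0,0,0],
  [0.2,0.19,0.34,0,0,0,0],
  [0.2,0.16,0.36,0,0,0,0],
  [0.2,0.12,0.37,0,0,0,0],
  [0.2,0.08,0.38,0,0,0,0],
  [0.2,0.05,0.39,0,0,0,0],
  [0.2,0.01,0.39,0,0,0,0],
])

```text
clock: 19.6
position: [0.4929, -0.0681, 0.2357]
ee_rot: [1.533, 2.742, -0.0]
force: [1.0, 0.7, -1.1]
width: 0.296
gripper_force: 20.0
```

Request:
carry_out([
  [0.2,-0.03,0.38,0,0,0,0],
  [0.2,-0.07,0.38,0,0,0,0],
  [0.2,-0.1,0.37,0,0,0,0],
  [0.2,-0.14,0.36,0,0,0,0],
  [0.2,-0.17,0.34,0,0,0,0],
  [0.2,-0.2,0.32,0,0,0,0],
  [0.2,-0.23,0.3,0,0,0,0],
  [0.2,-0.26,0.28,0,0,0,0],
])

```text
clock: 20.4
position: [0.5668, -0.0586, 0.2357]
ee_rot: [1.533, 2.742, -0.0]
force: [0.3, 0.0, -0.6]
width: 0.297
gripper_force: 20.0
```

```bash
python3 - <<'E'
from h import *
import h
s=arm.observe();print(s['clock'],s['position'],s['ee_rot'])
im=shot('scene','s7.png');P=pts(im);print(*P);lampcheck(im)
g=[p for p in P if p[3]>.109 and p[4]>35]
if g: X.append((im['clock'],g[0][1],g[0][2],1));pickle.dump(X,open('x.pkl','wb'))
q=fit2();h.H=q[4:6];print(nose(q[:3],[im['clock']]))
c=arm.observe()['clock'];plan(q[:3],c,28);print(traj(q[:3],[23])[0,1])
E
```

```text
20.4 [ 0.56680434 -0.05862295  0.23570643] [ 1.53349823e+00  2.74187234e+00 -2.53043596e-05]
[ 2.040e+01  5.707e-01 -5.020e-02  1.148e-01  6.500e+01] [20.4     0.5218 -0.2464  0.098  18.    ] [20.4     0.5745 -0.0475  0.0978 45.    ]
lamp 0.162 47 [ 0.571  -0.0498  0.1717]
lamp 0.18 52 [ 0.5717 -0.0512  0.1895]
lamp 0.2 38 [ 0.5715 -0.0502  0.2072]
lowest [0.1585 0.159  0.1609 0.1612 0.1635 0.1641 0.1641 0.1646]
fit2 [-0.72863 -1.45757  0.00925  0.00863  0.543   -0.15263] sd [0.01028 0.0034  0.00012 0.00099 0.00053 0.0006 ]
[[0.2, 0.4], [-0.3, -0.3], [1.1, 0.4], [-0.0, -0.0], [-0.2, -0.9], [-0.2, 0.3], [1.7, -1.4], [0.6, -1.1], [0.4, -1.3], [0.1, -0.1], [0.4, -0.6], [0.3, -0.0]]
[[ 0.56642421 -0.05541138]]
20.55 [-0.27  0.39] [ 0.5798 -0.0597]
20.65 [-0.31  0.21] [ 0.5884 -0.0635]
20.75 [-0.33  0.18] [ 0.5965 -0.0681]
20.85 [-0.34  0.15] [ 0.6041 -0.0734]
20.95 [-0.35  0.12] [ 0.6111 -0.0794]
21.05 [-0.36  0.08] [ 0.6176 -0.086 ]
21.15 [-0.36  0.05] [ 0.6234 -0.0931]
21.25 [-0.37  0.01] [ 0.6285 -0.1008]
21.35 [-0.36 -0.02] [ 0.6329 -0.1088]
21.45 [-0.36 -0.05] [ 0.6365 -0.1171]
21.55 [-0.35 -0.08] [ 0.6393 -0.1257]
21.65 [-0.34 -0.12] [ 0.6414 -0.1346]
21.75 [-0.33 -0.15] [ 0.6426 -0.1435]
21.85 [-0.31 -0.17] [ 0.643  -0.1525]
21.95 [-0.3 -0.2] [ 0.6426 -0.1614]
22.05 [-0.28 -0.23] [ 0.6414 -0.1702]
22.15 [-0.25 -0.25] [ 0.6395 -0.1789]
22.25 [-0.23 -0.27] [ 0.6368 -0.1873]
22.35 [-0.21 -0.29] [ 0.6334 -0.1955]
22.45 [-0.18 -0.3 ] [ 0.6292 -0.2033]
22.55 [-0.15 -0.32] [ 0.6245 -0.2106]
22.65 [-0.12 -0.33] [ 0.6191 -0.2175]
22.75 [-0.09 -0.34] [ 0.6132 -0.2239]
22.85 [-0.06 -0.34] [ 0.6067 -0.2297]
22.95 [-0.03 -0.34] [ 0.5998 -0.2349]
23.05 [-0.   -0.34] [ 0.5925 -0.2395]
23.15 [ 0.03 -0.34] [ 0.5849 -0.2434]
23.25 [ 0.06 -0.34] [ 0.5769 -0.2467]
-0.8625536557061669
```

Request:
carry_out([
  [0.2,-0.27,0.39,0,0,0,0],
  [0.2,-0.31,0.21,0,0,0,0],
  [0.2,-0.33,0.18,0,0,0,0],
  [0.2,-0.34,0.15,0,0,0,0],
  [0.2,-0.35,0.12,0,0,0,0],
  [0.2,-0.36,0.08,0,0,0,0],
  [0.2,-0.36,0.05,0,0,0,0],
  [0.2,-0.37,0.01,0,0,0,0],
])

```text
clock: 21.25
position: [0.627, -0.1009, 0.2357]
ee_rot: [-1.534, -2.742, 0.0]
force: [-1.0, 0.8, -1.1]
width: 0.3
gripper_force: 20.0
```

Request:
carry_out([
  [0.2,-0.36,-0.02,0,0,0,0],
  [0.2,-0.36,-0.05,0,0,0,0],
  [0.2,-0.35,-0.08,0,0,0,0],
  [0.2,-0.34,-0.12,0,0,0,0],
  [0.2,-0.33,-0.15,0,0,0,0],
  [0.2,-0.31,-0.17,0,0,0,0],
  [0.2,-0.3,-0.2,0,0,0,0],
  [0.2,-0.28,-0.23,0,0,0,0],
])

```text
clock: 22.05
position: [0.6391, -0.1703, 0.2357]
ee_rot: [-1.534, -2.742, -0.0]
force: [-0.5, -0.2, -1.1]
width: 0.293
gripper_force: 20.0
```

Request:
carry_out([
  [0.2,-0.25,-0.25,0,0,0,0],
  [0.2,-0.23,-0.27,0,0,0,0],
  [0.2,-0.21,-0.29,0,0,0,0],
  [0.2,-0.18,-0.3,0,0,0,0],
  [0.2,-0.15,-0.32,0,0,0,0],
  [0.2,-0.12,-0.33,0,0,0,0],
  [0.2,-0.09,-0.34,0,0,0,0],
  [0.2,-0.06,-0.34,0,0,0,0],
])

```text
clock: 22.85
position: [0.6036, -0.2295, 0.2358]
ee_rot: [1.534, 2.742, 0.0]
force: [-0.2, -0.1, -1.0]
width: 0.301
gripper_force: 20.0
```

```bash
python3 - <<'E'
from h import *
s=arm.observe();print(s['clock'],s['position'],s['ee_rot'])
im=shot('scene');print(*pts(im));lampcheck(im)
E
```

```text
22.85 [ 0.60358192 -0.22949138  0.23575849] [1.53354641e+00 2.74177862e+00 3.84901817e-05]
[22.85    0.6095 -0.2237  0.1147 60.    ] [22.85    0.6126 -0.221   0.0984 43.    ] [22.85    0.4818 -0.0717  0.0978 20.    ]
lamp 0.162 40 [ 0.6083 -0.2215  0.1723]
lamp 0.18 46 [ 0.6058 -0.2198  0.1902]
lamp 0.2 34 [ 0.6081 -0.2207  0.2071]
lowest [0.1598 0.1602 0.1604 0.1605 0.1614 0.1619 0.1623 0.1625]
```

Request:
carry_out([
  [0.2,-0.03,-0.3,-0.3,0,0,0],
  [0.2,0,-0.2,-0.7,0,0,0],
  [0.2,0,-0.1,-0.8,0,0,0],
  [0.2,0,0,-0.8,0,0,0],
  [0.2,0,0,-0.5,0,0,0],
  [0.2,0,0,-0.2,0,0,0],
  [0.2,0,0,0,0,0,0],
  [0.2,0,0,0,0,0,0],
])

```text
clock: 23.7
position: [0.5915, -0.2371, 0.3173]
ee_rot: [-1.532, -2.741, 0.0]
force: [0.2, 0.1, -1.6]
width: 0.297
gripper_force: 20.0
```

Request:
carry_out([
  [0.2,0,0,0,0,0,0],
  [0.2,0,0,0,0,0,0],
  [0.2,0,0,0,0,0,0],
  [0.2,0,0,0,0,0,0],
  [0.2,0,0,0,0,0,0],
])

```text
clock: 24.2
position: [0.5917, -0.2375, 0.3181]
ee_rot: [-1.533, -2.742, 0.0]
force: [0.2, -0.2, -1.8]
width: 0.299
gripper_force: 20.0
```

```bash
python3 -c "
from h import *
print(arm.sign_off())"
```

```text
the job is handed in; nothing more can be done
None
```

The job is handed in (the sign-off returned no verdict). The wheel was spun to about 1.45 rad/s. The lamp then followed the nose for about 8.5 s, within about 5 mm sideways and about 3.5 cm above it, with the wheel at about 0.86 rad/s at the end, and it is now held upright, clear of everything, with its lens about 24 cm above the bench.

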